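# Bed the seal and set the end cap of a terminal box

## Robot

A 6-joint arm with a two-finger parallel gripper is mounted at the origin on the work surface. World frame = base frame: x ahead of the robot, y to its left, z up, the work surface at z = 0. Lengths are in m, angles in rad, forces in N, time in s.
With the tool pointing down it reaches from about 0.425 to 0.95 m from the base axis. Payload 3.5 kg.
Tool frame: the origin (TCP) lies between the finger pads; the fingertips stand 22 mm ahead of it and the grasp point (between the pads) lies 3 mm ahead of it (ctrl.nose_length is the z of the fingertips in the tool frame, in m); z points along the fingers, y is the line along which they close (so a half turn about z gives the same grasp; the last joint's range is limited). The gripper opens to 85 mm and grips with 20 to 120 N. Pads are 22 mm wide; open, the fingers measure 114 mm over their backs; the gripper's body (76 mm by 85 mm) begins 54 mm behind the grasp point. The pads swing forward as they close: fully open they stand 13 mm farther back than shut.
Start: joints at [1.059, 0.286, 1.577, -0, 1.279, -0.15], TCP at [0.239, 0.631, 0.253] pointing down, gripper open.
Joint ranges: [-2.77, 2.77], [-0.9, 2.22], [0.21, 2.48], [-1.53, 4.67], [0.24, 2.81], [-2.84, 2.84]. Speed limits (rad/s): [2.79, 2.79, 3.14, 3.14, 3.14, 3.14].

## Interface

Orientations are given as a unit quaternion [x, y, z, w].
In Python, from plant import ctrl gives the robot as it stands. The module is installed in compiled form; this text tells all that it offers.
- The arm moves only by the tool send_rows, never from a script. Its argument "rows" is text: rows parted by semicolons, each of 7 numbers parted by spaces: the turn, a rotation vector about the tool's x, y, z in parts of the range, where 1.0 means 180 degrees, then the shift along the tool's x, y, z in normalised numbers (1 is 1000 mm), then the opening, from -1 (shut) to 1 (fully open). A call has 1 to 8 rows; each row is the pose to reach, as a shift and turn from the pose commanded when the call began, along the tool's axes at that moment; what a row does not reach only later rows make up. A row lasts 1/8 s, in which the tool goes at most 62.5 mm and 10.7 degrees, less where a joint would pass 70% of its speed; a pose out of reach is approached as far as the arm can. A shift or turn number past 1, either way, is cut back to 1. A call with a gripper value outside its range is refused whole. The fingers move at their own pace and stop on an object; "grip_force" is the grip in N (left out, the last holds). Time passes only in rows, so rows that repeat a pose let the fingers close. It gives the time, the measured TCP pose, the force, the opening and the grip force at its end, in the units of the state.
- ctrl.get_state(): the state, without advancing time (a new reading comes with each control period).
- ctrl.read_camera(name): name is "scene" or "top" or "wrist"; returns a dict with "color" (480x640x3 uint8, red, green, blue), "fx", "fy", "cx", "cy" (pixels), "extrinsics" (4x4, takes a point from world to camera coordinates). Camera axes: x right, y down, z forward; pixel columns grow to the right and rows downward; lengths in m; the calibration is good to about 2 mm. The wrist camera is an equidistant fisheye: a pixel r from the principal point sees the ray r / f radians off the axis. A picture is of the moment at which its call begins. There is no depth.
- ctrl.sign_off(): hands the job in; it is judged then, once.
Trained networks look in a picture, given as the dict that the camera call returned (one of the last four; its "shot" number tells which), for a name from the list of things; names that differ only in an ending like _2 or _b are one class to them, and where a whole thing is asked for, a point or a joint stands for the part that bears it (a point fixed in the world has none). Each returns a list of dicts, best first, with "p" (0 to 1); they miss things now and then, are a little off and sometimes report something else, mostly with a low value. They report only what shows in the picture. A call takes as long as a camera call. They do not tell look-alikes from the thing itself.
- ctrl.look_for(picture, target): "position" ([x, y, z] in m, in the coordinates of the camera as it stood for that picture, good to about 4 mm: the middle of the surface that is visible of it).
The state is a dict: "time": time; "qpos": joint angles; "dq": joint speeds; "joint_efforts": joint torques, N m; "eef_pos": TCP position; "tcp_rot": TCP orientation; "contact_force": force on the tool from outside, world axes, zero at the start; "wrist_torque": the same for the moment, N m; "opening": opening from 0.0 (shut) to 1.0 (fully open); "finger_force": force on a finger pad.
Only numpy, scipy, OpenCV 4.12 (cv2) and the standard library are available. Lean on these libraries where they do the work, as an engineer would, in place of code of your own. Each camera call takes 0.05 s, during which the arm holds its last target. There are 200 camera calls.

## Task

Take the yellow-handled pressing block from its blue tray and draw it along the orange sealing strip of the grey terminal box in one stroke, starting at the end away from the aluminium cap and finishing at the end beside it, keeping the strip pressed about 6 mm down (never all the way to its stop); then stand the block back in the tray. Next screw the knurled cap clockwise until it bottoms out, back it off a quarter turn, and finish still gripping it there. Leave the carton, the screwdriver and the empty spool where they are.

Things in the scene. Friction and masses are not known exactly. Their poses are not given: they have to be found in the camera images.
- housing: Grey cast terminal box fixed to the bench, 120 (its x) by 280 (its y) by 60 mm tall, with low feet out to x = +-75 mm. Origin: centre of its underside, z up; yawed up to 0.4 rad either way. On its flat top (z = 60 mm) are the orange strip, centred at x = 0, y = -60 mm, and the cap, on the axis x = 0, y = +95 mm. The strip's end away from the cap is the one at -y.
- strip (a joint): How far the orange sealing strip is pressed down, m: 0 = up (its top 14 mm above the box top), 0.012 = on its stop. It sinks level on springs: it starts to sink at about 2 N and then needs about 1 N more per mm (about 8 N at 6 mm); it rises again when let go.
- strip_mid (a point): Centre of the top face of the orange strip; the strip is 30 mm wide (box x), 140 mm long (box y, from y = -130 to +10 mm in the box frame); its top stands 74 mm above the bench when up. Site axes as the box's.
- cap: Screw cap: aluminium cylinder with dark knurl ribs, 44 mm diameter, 34 mm tall, on top a red line from centre to rim. Already started on its thread; cannot come off. Origin: centre of its lower rim, on its upright axis, 66 mm above the bench when bottomed out (6 mm above the box top); it rises and sinks with the cap, but its axes do not turn (as the box's).
- cap_turn (a joint): Angle of the cap, rad: 0 = bottomed out on its stop, growing as it is unscrewed (anticlockwise from above), at most 4.6. Starts at 1.9 to 3.4. It rises 6 mm per turn. At 0 the red line points to the box's -x, at the white tick on the box top; a quarter turn back (1.57) it points along the box's -y, towards the strip. Friction about 0.1 N m; it stays where left.
- block: Loose pressing block, 180 g: black flat sole 60 (its x) by 40 (its y) by 16 mm, and on it a yellow upright square handle 26 by 26 mm, up to 68 mm above the sole's underside. Origin: centre of the underside, z up. It starts standing in the blue tray.
- tray: Blue open tray fixed to the bench, 150 (its x) by 120 (its y) mm outside, walls 30 mm high and 3 mm thick, floor 3 mm thick. Origin: centre of its underside. It stands to the left or to the right of the box.
- carton: Bystander: closed cardboard carton 100 by 90 by 75 mm, loose. Origin: centre of its underside.
- screwdriver: Bystander: loose screwdriver lying flat beyond the box. Origin: its underside, along its shaft (x).
- spool: Bystander: empty black spool, 70 mm diameter, 40 mm tall, standing upright, loose. Origin: centre of its underside.
Not all that is in view belongs to the job. What is shaped like the block but turquoise is not meant. Of the things shaped like the tray, the blue one is meant.

How it is judged:
By the outcome, as a careful person would: the job done as asked, in the order asked, and still so for the second after the job is handed in, while the arm keeps its last pose, push and grip.
It also fails if it takes over 62 s, if anything falls off the work surface, if the arm or the gripper's body presses on something with over 40 N, if the wrist force passes 120 N, or if a joint passes its speed limit or range.

## Working session

There is one attempt and no reset: what is moved stays moved. The work goes in short steps, Python scripts to look and compute and a tool call to move; the robot and the scene stay as the last step left them, time stands still between calls to the robot, and variables do not carry over. Pictures are saved under pics/ and viewed, at most 10 in all, crops included, and the job is handed in when it is done.

Besides the shell and the picture viewer there is one more tool, called after "Emit:" by a JSON object that holds its "api" and its "payload". send_rows: Moves the arm, as the interface text tells. Its arguments: {"type":"object","properties":{"rows":{"type":"string"},"grip_force":{"type":"number"}},"required":["rows"]}

```bash
mkdir -p pics
cat > h.py <<'E'
import numpy as np, cv2
from plant import ctrl
from scipy.spatial.transform import Rotation as R
def shot(n,f=None):
    p=ctrl.read_camera(n)
    if f: cv2.imwrite('pics/'+f,p['color'][:,:,::-1])
    return p
def w(p,c):
    E=np.array(p['extrinsics']); return E[:3,:3].T@(np.array(c)-E[:3,3])
def pix(p,X):
    E=np.array(p['extrinsics']); c=E[:3,:3]@np.array(X)+E[:3,3]; return np.array([p['fx']*c[0]/c[2]+p['cx'],p['fy']*c[1]/c[2]+p['cy']])
def onplane(p,uv,z):
    E=np.array(p['extrinsics']); d=E[:3,:3].T@np.array([(uv[0]-p['cx'])/p['fx'],(uv[1]-p['cy'])/p['fy'],1]); o=-E[:3,:3].T@E[:3,3]
    return o+d*(z-o[2])/d[2]
def tool():
    s=ctrl.get_state(); return np.array(s['eef_pos']),R.from_quat(s['tcp_rot'])
def st():
    s=ctrl.get_state(); p,r=tool(); print('t',round(s['time'],2),'p',np.round(p,4),'F',np.round(s['contact_force'],1),'op',round(s['opening'],3),'ff',np.round(s['finger_force'],1)); print('x',np.round(r.as_matrix()[:,0],3),'y',np.round(r.as_matrix()[:,1],3),'q',np.round(s['qpos'],2))
def go(P,yaw_y=None):
    """shift (mm, tool axes) and turn about tool z (deg) so tool y is along world heading yaw_y"""
    p,r=tool(); d=r.inv().apply(np.array(P)-p)*1000; o=None
    if yaw_y is not None:
        y=r.as_matrix()[:,1]; cur=np.arctan2(y[1],y[0]); dd=(yaw_y-cur+np.pi/2)%np.pi-np.pi/2; o=-np.degrees(dd)
    print('shift',np.round(d,1),'rotz',o)
E
cat > a.py <<'E'
from h import *
st()
for n in('scene','top'):
    p=shot(n,n+'1.png')
    for t in('housing','strip_mid','cap','block','tray','carton','screwdriver','spool'):
        print(n,t,[(np.round(w(p,d['position']),3).tolist(),pix(p,w(p,d['position'])).astype(int).tolist(),round(d['p'],2)) for d in ctrl.look_for(p,t)[:3]])
E
python3 a.py
```

```text
t 0.0 p [0.2386 0.6308 0.2519] F [ 0.4 -0.7 -0.4] op 1.0 ff 0.0
x [-0.935  0.354  0.   ] y [ 0.354  0.935 -0.002] q [ 1.06  0.29  1.58  0.    1.28 -0.15]
scene housing [([0.585, -0.042, 0.06], [325, 250], 0.57)]
scene strip_mid [([0.589, -0.094, 0.076], [301, 252], 0.7)]
scene cap [([0.532, 0.05, 0.104], [360, 210], 0.57)]
scene block [([0.359, -0.22, 0.024], [229, 199], 0.71), ([0.518, -0.28, 0.027], [211, 255], 0.69)]
scene tray [([0.509, -0.308, 0.004], [200, 261], 0.86)]
scene carton [([0.484, 0.294, 0.076], [455, 184], 0.6)]
scene screwdriver [([0.806, -0.055, 0.024], [346, 352], 0.9)]
scene spool [([0.719, 0.33, 0.043], [511, 271], 0.84)]
top housing [([0.559, -0.028, 0.06], [310, 240], 0.98)]
top strip_mid [([0.577, -0.086, 0.071], [334, 233], 0.71), ([0.524, 0.055, 0.098], [275, 252], 0.64), ([0.505, -0.302, -0.0], [416, 266], 0.39)]
top cap [([0.525, 0.054, 0.103], [275, 251], 0.57)]
top block [([0.57, -0.42, 0.018], [464, 241], 0.77), ([0.527, 0.053, 0.104], [276, 250], 0.69), ([0.499, -0.276, 0.015], [407, 268], 0.6)]
top tray [([0.508, -0.303, -0.0], [416, 265], 0.79), ([0.295, -0.404, 0.004], [457, 350], 0.74)]
top carton [([0.465, 0.297, 0.076], [176, 275], 0.55), ([0.505, -0.305, 0.001], [417, 266], 0.47), ([0.562, -0.033, 0.058], [313, 239], 0.38)]
top screwdriver [([0.797, -0.052, 0.024], [322, 152], 0.85), ([0.503, -0.276, 0.015], [407, 266], 0.63), ([0.708, 0.332, 0.042], [172, 180], 0.26)]
top spool [([0.71, 0.332, 0.042], [172, 180], 0.77)]
```

View pics/top1.png

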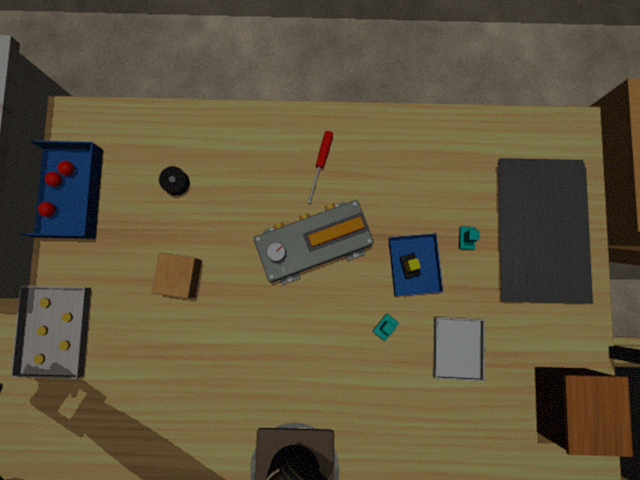

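View pics/scene1.png

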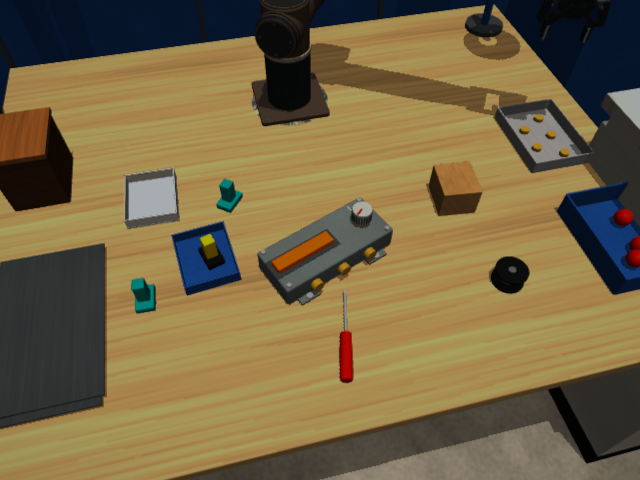

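The candidates for the block in the top view are the yellow-handled one at (411,265) and two turquoise look-alikes at (385,326) and (469,237). For the tray they are the empty blue one at (416,265), a blue bin with red balls at (70,190) and a white one at (459,349). I choose the yellow block in the blue tray at (416,265). Next I'll check it in a crop and measure.

```bash
cat > m.py <<'E'
from h import *
def seg(p,lo,hi,box):
    m=cv2.inRange(cv2.cvtColor(p['color'],cv2.COLOR_RGB2HSV),np.array(lo),np.array(hi)); k=np.zeros_like(m); x0,y0,x1,y1=box; k[y0:y1,x0:x1]=m[y0:y1,x0:x1]
    c,_=cv2.findContours(k,cv2.RETR_EXTERNAL,cv2.CHAIN_APPROX_NONE); return max(c,key=cv2.contourArea)
def rect(p,c,z):
    P=np.array([onplane(p,q[0],z)[:2] for q in c],np.float32)*1000
    (cx,cy),(a,b),_=r=cv2.minAreaRect(P); bp=cv2.boxPoints(r); e=[bp[1]-bp[0],bp[2]-bp[1]]; l=max(e,key=np.linalg.norm)
    print(np.round([cx,cy],1),'size',np.round([a,b],1),'long heading deg',round(np.degrees(np.arctan2(l[1],l[0])),1))
E
cat > b.py <<'E'
from m import *
for n,bx in(('top',[(300,190,380,260),(380,230,450,300)]),('scene',[(260,210,350,290),(170,220,245,300)])):
    p=shot(n); E=np.array(p['extrinsics']); print(n,'cam at',np.round(-E[:3,:3].T@E[:3,3],3),p['fx'])
    c=seg(p,(8,150,80),(20,255,255),bx[0]); print('strip');rect(p,c,.074)
    c=seg(p,(24,120,60),(34,255,255),bx[1]); print('handle bright',cv2.contourArea(c)); rect(p,c,.071)
    c=seg(p,(100,120,20),(125,255,255),bx[1]); print('tray'); rect(p,c,.03 )
    x0,y0,x1,y1=[(250,190,450,310),(170,180,410,310)][n=='scene']
    im=cv2.resize(p['color'][y0:y1,x0:x1,::-1],None,fx=4 if n=='top' else 3.3,fy=4 if n=='top' else 3.3,interpolation=cv2.INTER_CUBIC); cv2.imwrite('pics/c_'+n+'.png',im)
E
python3 b.py
```

```text
top cam at [ 0.414 -0.056  1.227] 473.3073265853535
strip
[582.3 -89.2] size [ 30.3 140. ] long heading deg -68.6
handle bright 93.5
[ 505.6 -280.1] size [26.2 25.6] long heading deg 18.3
tray
[ 508.4 -292.3] size [147.1 120.1] long heading deg 6.1
scene cam at [ 1.219 -0.212  0.962] 524.4239729525494
strip
[584.5 -89.5] size [ 36.1 141. ] long heading deg -68.4
handle bright 103.0
[ 508.1 -281.8] size [30.5 26.6] long heading deg 16.7
tray
[ 517.3 -294. ] size [167.  118.2] long heading deg 6.1
```

View pics/c_top.png

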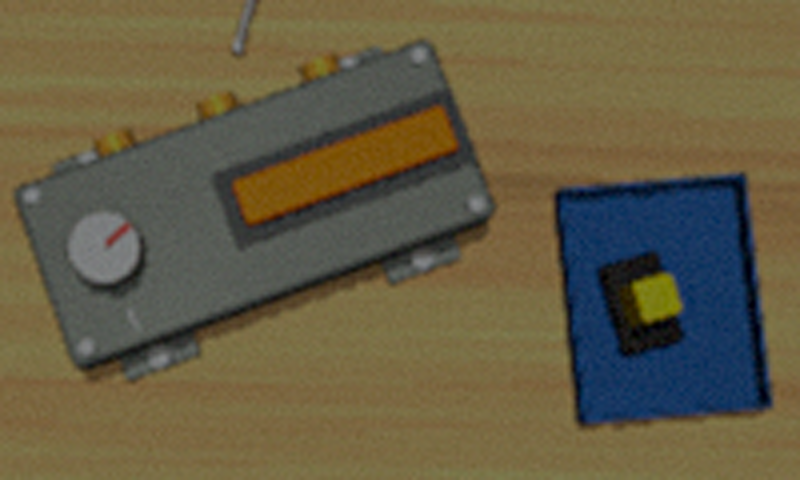

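The crop confirms the choice. The yellow-handled block stands in the empty blue tray at crop (655,297). The cap's red line points up-right from (105,248), so cap_turn is about 1.9 rad. The white tick is at (135,318).

Run:
```python
from h import *
go([.52,.15,.25]); go([.5056,-.280,.2],np.radians(107.5))
```

```text
shift [-433.3 -350.7    3.3] rotz None
shift [-572.  -757.9   53.3] rotz -38.22870633775347
```

Units first: shifts go in shares of 1000 mm and turns go in shares of 180 degrees. So -430 mm / 1000 = -0.43, -378 mm / 1000 = -0.378, -4 degrees / 180 = -0.0222.

Emit:
{"api": "send_rows", "payload": {"rows": "0 0 0 -0.054 -0.044 0 1;0 0 0 -0.108 -0.088 0 1;0 0 0 -0.162 -0.132 0.001 0.5;0 0 0 -0.216 -0.176 0.002 0.4;0 0 0 -0.27 -0.22 0.002 0.4;0 0 0 -0.324 -0.263 0.002 0.4;0 0 0 -0.378 -0.307 0.003 0.4;0 0 -0.0222 -0.43 -0.351 0.003 0.4"}}

```text
time: 2.0
eef_pos: [0.4904, 0.1969, 0.251]
tcp_rot: [0.145, 0.989, 0.0, 0.001]
contact_force: [1.0, 0.8, -0.0]
opening: 0.699
finger_force: 0.0
```

Run:
```python
from h import *
st(); go([.5056,-.280,.2],np.radians(107.5))
```

```text
t 2.0 p [0.4904 0.1969 0.251 ] F [ 1.   0.8 -0. ] op 0.699 ff 0.0
x [-0.958  0.286 -0.001] y [0.286 0.958 0.001] q [ 0.19 -0.04  1.94  0.    1.24 -1.09]
shift [-150.9 -452.7   50.8] rotz -34.12088571949483
```

To row units: -416 mm / 1000 = -0.416, -109 mm / 1000 = -0.109, -34 degrees / 180 = -0.1889.

Emit:
{"api": "send_rows", "payload": {"rows": "0 0 -0.0278 -0.014 -0.054 0 0.4;0 0 -0.0556 -0.028 -0.108 0.005 0.4;0 0 -0.0833 -0.042 -0.162 0.01 0.4;0 0 -0.1111 -0.056 -0.216 0.02 0.4;0 0 -0.1389 -0.07 -0.27 0.03 0.4;0 0 -0.1667 -0.084 -0.324 0.04 0.4;0 0 -0.1889 -0.098 -0.378 0.05 0.4;0 0 -0.1889 -0.109 -0.416 0.05 0.4"}}

```text
time: 3.0
eef_pos: [0.4734, -0.2331, 0.1998]
tcp_rot: [-0.15, 0.989, 0.0, -0.0]
contact_force: [1.0, 0.3, 0.6]
opening: 0.699
finger_force: 0.0
```

Emit:
{"api": "send_rows", "payload": {"rows": "0 0 0 0 0 0 0.4;0 0 0 0 0 0 0.4;0 0 0 0 0 0 0.4"}}

```text
time: 3.38
eef_pos: [0.4744, -0.2299, 0.2006]
tcp_rot: [-0.151, 0.989, 0.0, 0.0]
contact_force: [0.1, 0.5, -1.5]
opening: 0.703
finger_force: 0.0
```

Run:
```python
from h import *
st(); go([.5056,-.280,.06],np.radians(107.5))
p=shot('wrist','w1.png')
print(p['fx'],p['cx'],p['cy'])
for d in ctrl.look_for(p,'block')[:2]: print(np.round(w(p,d['position']),4),d['p'])
```

```text
t 3.38 p [ 0.4744 -0.2299  0.2006] F [ 0.1  0.5 -1.5] op 0.703 ff 0.0
x [-0.954 -0.298 -0.   ] y [-0.298  0.954  0.   ] q [-0.64  0.01  1.99  0.    1.14 -2.52]
shift [-14.8 -57.2 140.6] rotz -0.14023905254995897
371.64829954431775 319.16519383938333 239.62437902899333
[ 0.4945 -0.2771  0.0345] 0.92
[ 0.3583 -0.2221  0.0161] 0.63
```

View pics/w1.png

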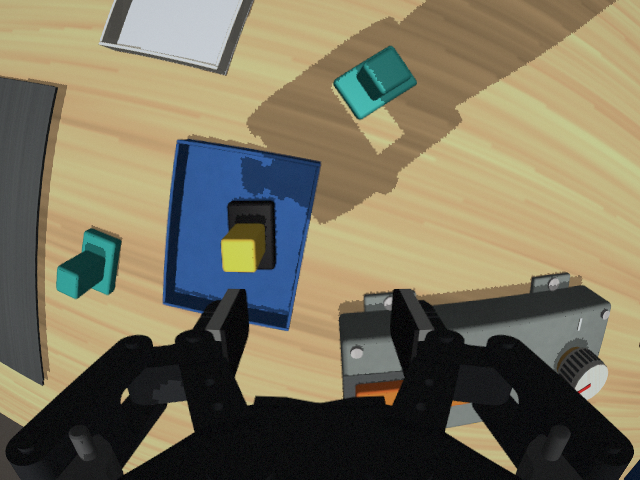

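The wrist view shows the yellow block in the blue tray at (240,250), square with the tool. Both turquoise look-alikes are outside the tray.

```bash
cat >> m.py <<'E'
def wr(p,uv,z):
    E=np.array(p['extrinsics']); v=np.array([uv[0]-p['cx'],uv[1]-p['cy']]); r=np.linalg.norm(v)+1e-9; t=r/p['fx']
    d=E[:3,:3].T@np.array([*(v/r*np.sin(t)),np.cos(t)]); o=-E[:3,:3].T@E[:3,3]; return o+d*(z-o[2])/d[2]
def wrect(p,c,z):
    P=np.array([wr(p,q[0],z)[:2] for q in c],np.float32)*1000
    (cx,cy),s,_=r=cv2.minAreaRect(P); bp=cv2.boxPoints(r); l=max([bp[1]-bp[0],bp[2]-bp[1]],key=np.linalg.norm)
    print(np.round([cx,cy],1),np.round(s,1),'long',round(np.degrees(np.arctan2(l[1],l[0])),1))
E
python3 - <<'E'
from m import *
p=shot('wrist')
h=cv2.cvtColor(p['color'],cv2.COLOR_RGB2HSV); print(h[255,240],h[230,250],h[210,250])
for v in(180,200,215):
    c=seg(p,(22,120,v),(34,255,255),(200,190,300,290)); wrect(p,c,.071)
c=seg(p,(0,0,0),(180,255,60),(222,195,280,275)); wrect(p,c,.019)
E
```

```text
[ 32 151 208] [ 23 169  86] [120   6  41]
[ 505.8 -279.7] [23.7 23.9] long -72.6
[ 506.1 -279.7] [22.8 23.4] long -72.5Traceback (most recent call last):
  File "<stdin>", line 5, in <module>
  File "m.py", line 4, in seg
    c,_=cv2.findContours(k,cv2.RETR_EXTERNAL,cv2.CHAIN_APPROX_NONE); return max(c,key=cv2.contourArea)
                                                                            ~~~^^^^^^^^^^^^^^^^^^^^^^^
ValueError: max() iterable argument is empty
```

To row units: 148 mm / 1000 = 0.148, 140 mm / 1000 = 0.14.

Emit:
{"api": "send_rows", "payload": {"rows": "0 0 0 -0.015 -0.057 0.01 0.3;0 0 0 -0.015 -0.057 0.06 0.3;0 0 0 -0.015 -0.057 0.11 0.3;0 0 0 -0.015 -0.057 0.14 0.3;0 0 0 -0.015 -0.057 0.148 0.3;0 0 0 -0.015 -0.057 0.148 0.3;0 0 0 -0.015 -0.057 0.148 -1;0 0 0 -0.015 -0.057 0.148 -1", "grip_force": 60}}

```text
time: 4.53
eef_pos: [0.5067, -0.2817, 0.0547]
tcp_rot: [-0.15, 0.989, -0.001, 0.001]
contact_force: [0.2, 0.0, -1.6]
opening: 0.298
finger_force: 59.0
```

Emit:
{"api": "send_rows", "payload": {"rows": "0 0 0 0 0 0 -1;0 0 0 0 0 0 -1;0 0 0 0 0 0 -1"}}

```text
time: 4.9
eef_pos: [0.5067, -0.2817, 0.0546]
tcp_rot: [-0.15, 0.989, -0.001, 0.001]
contact_force: [-1.2, 0.6, 6.9]
opening: 0.299
finger_force: 60.1
```

Run:
```python
from h import *
st()
```

```text
t 4.9 p [ 0.5067 -0.2817  0.0546] F [-1.2  0.6  6.9] op 0.299 ff 60.1
x [-0.955 -0.297 -0.002] y [-0.297  0.955 -0.002] q [-0.68  0.32  1.93  0.    0.88 -2.55]
```

To row units: -120 mm / 1000 = -0.12, -80 mm / 1000 = -0.08.

Emit:
{"api": "send_rows", "payload": {"rows": "0 0 0 0 0 -0.03 -1;0 0 0 0 0 -0.08 -1;0 0 0 0 0 -0.12 -1;0 0 0 0 0 -0.12 -1;0 0 0 0 0 -0.12 -1"}}

```text
time: 5.52
eef_pos: [0.5046, -0.2803, 0.1708]
tcp_rot: [-0.15, 0.989, 0.001, -0.001]
contact_force: [-0.6, -0.3, -2.3]
opening: 0.296
finger_force: 59.5
```

Run:
```python
from m import *
st(); go([.6074,-.1525,.15],np.radians(111.5))
p=shot('scene','s2.png'); q=pix(p,[.5067,-.2817,.15]).astype(int); print(q)
x,y=q; cv2.imwrite('pics/s2c.png',cv2.resize(p['color'][y-60:y+60,x-70:x+90,::-1],None,fx=4,fy=4,interpolation=cv2.INTER_CUBIC))
```

```text
t 5.53 p [ 0.5046 -0.2803  0.1708] F [-0.6 -0.3 -2.3] op 0.296 ff 59.5
x [-0.955 -0.297  0.002] y [-0.297  0.955  0.002] q [-0.68  0.16  1.89 -0.    1.1  -2.55]
shift [-136.1   91.5   20.8] rotz -4.230056728565904
[200 216]
```

View pics/s2c.png

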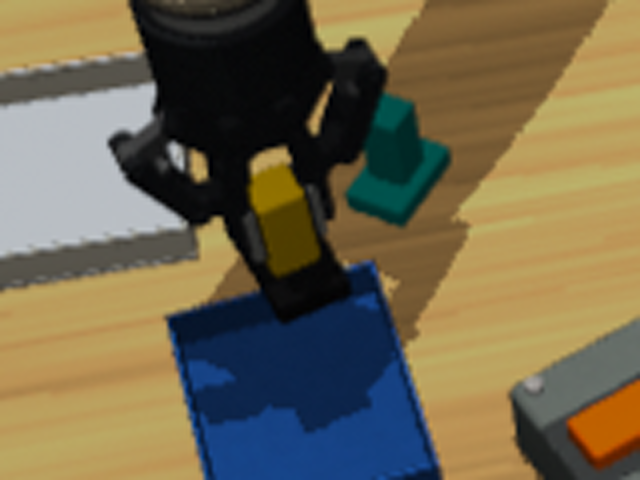

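The scene crop shows the block held square by its handle and clear of the tray, with its sole at about (310,290) in the crop.

To row units: -136 mm / 1000 = -0.136, 91.5 mm / 1000 = 0.0915, -4.2 degrees / 180 = -0.0233.

Emit:
{"api": "send_rows", "payload": {"rows": "0 0 -0.0056 -0.045 0.03 0.007 -1;0 0 -0.0167 -0.09 0.06 0.014 -1;0 0 -0.0222 -0.136 0.091 0.021 -1;0 0 -0.0233 -0.136 0.0915 0.04 -1;0 0 -0.0233 -0.136 0.0915 0.04 -1;0 0 -0.0233 -0.136 0.0915 0.04 -1"}}

```text
time: 6.32
eef_pos: [0.6072, -0.1541, 0.1315]
tcp_rot: [-0.186, 0.983, 0.0, -0.001]
contact_force: [0.6, -0.1, -1.2]
opening: 0.295
finger_force: 59.4
```

Run:
```python
from m import *
st(); go([.6074,-.1525,.1196],np.radians(111.5))
p=shot('wrist','w2.png')
c=seg(p,(5,150,60),(20,255,255),(250,230,640,480)); wrect(p,c,.074)
t=shot('top')
c=seg(t,(8,150,80),(20,255,255),(300,190,380,260)); rect(t,c,.074)
```

```text
t 6.33 p [ 0.6072 -0.1541  0.1315] F [ 0.6 -0.1 -1.2] op 0.295 ff 59.4
x [-0.931 -0.365  0.002] y [-0.365  0.931  0.001] q [-0.41  0.31  1.79 -0.    1.05 -2.35]
shift [-0.8  1.4 11.9] rotz -0.11835044667177651
[576.8 -78.3] [ 32.7 116. ] long -68.2
[565.6 -47. ] size [30.1 48.7] long heading deg -68.1
```

View pics/w2.png

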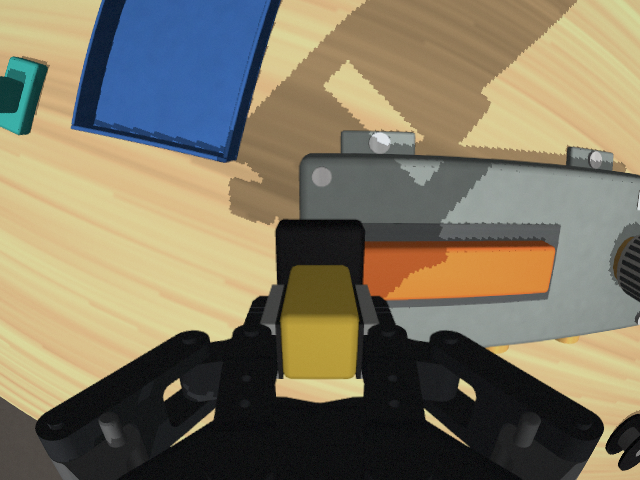

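The wrist view shows the sole over the strip's far (-y) end, at about (320,260), with the strip running right to (555,270).

To row units: 12 mm / 1000 = 0.012, 11 mm / 1000 = 0.011.

Emit:
{"api": "send_rows", "payload": {"rows": "0 0 0 -0.001 0.001 0.004 -1;0 0 0 -0.001 0.001 0.008 -1;0 0 0 -0.001 0.001 0.011 -1;0 0 0 -0.001 0.001 0.012 -1;0 0 0 -0.001 0.001 0.012 -1;0 0 0 -0.001 0.001 0.012 -1"}}

```text
time: 7.18
eef_pos: [0.609, -0.1524, 0.1212]
tcp_rot: [-0.186, 0.982, -0.001, 0.0]
contact_force: [-3.3, -0.8, 4.0]
opening: 0.297
finger_force: 60.1
```

Run:
```python
from m import *
st(); go([.6074,-.1525,.1196]); go([.5576,-.0261,.1196])
print(np.round(tool()[1].as_matrix()[:,2],4), np.round(ctrl.get_state()['wrist_torque'],2))
```

```text
t 7.17 p [ 0.609  -0.1524  0.1212] F [-3.3 -0.8  4. ] op 0.297 ff 60.1
x [-0.931 -0.366 -0.   ] y [-0.366  0.931 -0.001] q [-0.41  0.32  1.79 -0.    1.03 -2.35]
shift [1.6 0.5 1.6] rotz None
shift [  1.6 136.3   1.5] rotz None
[ 6.e-04 -1.e-03 -1.e+00] [-0.24  0.45 -0.  ]
```

To row units: 23 mm / 1000 = 0.023, 17 mm / 1000 = 0.017.

Emit:
{"api": "send_rows", "payload": {"rows": "0 0 0 0 0 0.001 -1;0 0 0 0 0 0.002 -1;0 0 0 0 0 0.002 -1;0 0 0 0 0 0.002 -1;0 0 0 0 0.005 0.002 -1;0 0 0 0 0.011 0.002 -1;0 0 0 0 0.017 0.002 -1;0 0 0 0 0.023 0.002 -1"}}

```text
time: 8.18
eef_pos: [0.6026, -0.1318, 0.1204]
tcp_rot: [-0.186, 0.982, -0.003, 0.003]
contact_force: [2.2, -4.8, 4.8]
opening: 0.295
finger_force: 60.4
```

Run:
```python
from m import *
st(); go([.5576,-.0261,.1196])
```

```text
t 8.18 p [ 0.6026 -0.1318  0.1204] F [ 2.2 -4.8  4.8] op 0.295 ff 60.4
x [-0.931 -0.366 -0.005] y [-0.366  0.931 -0.006] q [-0.38  0.3   1.82 -0.    1.01 -2.32]
shift [3.100e+00 1.148e+02 1.000e-01] rotz None
```

To row units: 48 mm / 1000 = 0.048, 42 mm / 1000 = 0.042.

Emit:
{"api": "send_rows", "payload": {"rows": "0 0 0 0.0005 0.006 0.0005 -1;0 0 0 0.001 0.012 0.001 -1;0 0 0 0.001 0.018 0.001 -1;0 0 0 0.0015 0.024 0.001 -1;0 0 0 0.0015 0.03 0.001 -1;0 0 0 0.002 0.036 0.001 -1;0 0 0 0.002 0.042 0.001 -1;0 0 0 0.002 0.048 0.001 -1"}}

```text
time: 9.18
eef_pos: [0.5835, -0.0879, 0.1196]
tcp_rot: [-0.186, 0.982, -0.003, 0.003]
contact_force: [2.4, -4.2, 5.6]
opening: 0.297
finger_force: 60.5
```

Run:
```python
from m import *
st(); go([.5576,-.0261,.1196])
```

```text
t 9.18 p [ 0.5835 -0.0879  0.1196] F [ 2.4 -4.2  5.6] op 0.297 ff 60.5
x [-0.93  -0.366 -0.006] y [-0.366  0.93  -0.007] q [-0.32  0.24  1.89 -0.    1.   -2.27]
shift [ 1.4 67.  -0.4] rotz None
```

To row units: 48 mm / 1000 = 0.048, 42 mm / 1000 = 0.042.

Emit:
{"api": "send_rows", "payload": {"rows": "0 0 0 0 0.006 0 -1;0 0 0 0 0.012 0 -1;0 0 0 0.0005 0.018 0 -1;0 0 0 0.0005 0.024 0 -1;0 0 0 0.0005 0.03 0 -1;0 0 0 0.0005 0.036 0 -1;0 0 0 0.0005 0.042 0 -1;0 0 0 0.0005 0.048 0 -1"}}

```text
time: 10.18
eef_pos: [0.5654, -0.0433, 0.1195]
tcp_rot: [-0.187, 0.982, -0.002, 0.003]
contact_force: [2.7, -4.1, 6.0]
opening: 0.296
finger_force: 60.5
```

Run:
```python
from m import *
st(); go([.5576,-.0261,.1196])
```

```text
t 10.18 p [ 0.5654 -0.0433  0.1195] F [ 2.7 -4.1  6. ] op 0.296 ff 60.5
x [-0.93  -0.367 -0.006] y [-0.367  0.93  -0.006] q [-0.25  0.2   1.95 -0.    0.99 -2.2 ]
shift [ 1.  18.9 -0.2] rotz None
```

Finish the stroke, dwell briefly, then lift.

To row units: 20 mm / 1000 = 0.02, 18 mm / 1000 = 0.018.

Emit:
{"api": "send_rows", "payload": {"rows": "0 0 0 0 0.006 0 -1;0 0 0 0 0.012 0 -1;0 0 0 0 0.018 0 -1;0 0 0 0 0.02 0 -1;0 0 0 0 0.02 0 -1"}}

```text
time: 10.8
eef_pos: [0.5579, -0.0244, 0.1194]
tcp_rot: [-0.187, 0.982, -0.002, 0.003]
contact_force: [1.8, -3.5, 6.0]
opening: 0.298
finger_force: 60.5
```

To row units: -45 mm / 1000 = -0.045, -30 mm / 1000 = -0.03.

Emit:
{"api": "send_rows", "payload": {"rows": "0 0 0 0 0 -0.01 -1;0 0 0 0 0 -0.03 -1;0 0 0 0 0 -0.045 -1;0 0 0 0 0 -0.045 -1"}}

```text
time: 11.3
eef_pos: [0.5558, -0.0231, 0.1632]
tcp_rot: [-0.186, 0.982, 0.0, 0.001]
contact_force: [-0.2, 0.1, -1.8]
opening: 0.294
finger_force: 59.5
```

Run:
```python
from m import *
st(); go([.507,-.290,.150],np.radians(99))
```

```text
t 11.3 p [ 0.5558 -0.0231  0.1632] F [-0.2  0.1 -1.8] op 0.294 ff 59.5
x [-0.931 -0.366 -0.001] y [-0.366  0.931 -0.   ] q [-0.22  0.12  1.95  0.    1.08 -2.17]
shift [ 143.1 -230.5   13. ] rotz 12.472668706664038
```

To row units: -230 mm / 1000 = -0.23, -147 mm / 1000 = -0.147, 12 degrees / 180 = 0.0667.

Emit:
{"api": "send_rows", "payload": {"rows": "0 0 0.0056 0.03 -0.049 0 -1;0 0 0.0222 0.06 -0.098 0 -1;0 0 0.0444 0.091 -0.147 0.005 -1;0 0 0.0611 0.121 -0.196 0.01 -1;0 0 0.0667 0.143 -0.23 0.013 -1;0 0 0.0667 0.143 -0.23 0.05 -1;0 0 0.0667 0.143 -0.23 0.08 -1;0 0 0.0667 0.143 -0.23 0.08 -1"}}

```text
time: 12.3
eef_pos: [0.504, -0.2877, 0.0782]
tcp_rot: [-0.082, 0.997, 0.004, -0.003]
contact_force: [-0.2, -0.3, -3.0]
opening: 0.293
finger_force: 59.7
```

Run:
```python
from m import *
st(); go([.508,-.292,.0546])
```

```text
t 12.3 p [ 0.504  -0.2877  0.0782] F [-0.2 -0.3 -3. ] op 0.293 ff 59.7
x [-0.986 -0.164  0.006] y [-0.164  0.986  0.008] q [-0.69  0.29  1.92  0.    0.94 -2.43]
shift [-3.4 -5.1 23.6] rotz None
```

To row units: 25 mm / 1000 = 0.025, 24 mm / 1000 = 0.024.

Emit:
{"api": "send_rows", "payload": {"rows": "0 0 0 0 0 0.01 -1;0 0 0 0 0 0.017 -1;0 0 0 0 0 0.021 -1;0 0 0 0 0 0.023 -1;0 0 0 0 0 0.024 -1;0 0 0 0 0 0.025 -1;0 0 0 0 0 0.025 -1"}}

```text
time: 13.18
eef_pos: [0.5067, -0.2899, 0.0576]
tcp_rot: [-0.083, 0.997, -0.0, 0.0]
contact_force: [0.8, -0.5, -2.3]
opening: 0.298
finger_force: 59.7
```

Run:
```python
from m import *
st()
```

```text
t 13.18 p [ 0.5067 -0.2899  0.0576] F [ 0.8 -0.5 -2.3] op 0.298 ff 59.7
x [-0.986 -0.165 -0.   ] y [-0.165  0.986 -0.   ] q [-0.69  0.33  1.92  0.    0.89 -2.43]
```

To row units: 4 mm / 1000 = 0.004, 3 mm / 1000 = 0.003.

Emit:
{"api": "send_rows", "payload": {"rows": "0 0 0 0 0 0.002 -1;0 0 0 0 0 0.003 -1;0 0 0 0 0 0.004 -1;0 0 0 0 0 0.004 -1"}}

```text
time: 13.68
eef_pos: [0.5067, -0.2899, 0.0547]
tcp_rot: [-0.083, 0.997, 0.0, -0.0]
contact_force: [-2.8, 2.3, 5.1]
opening: 0.302
finger_force: 60.8
```

Emit:
{"api": "send_rows", "payload": {"rows": "0 0 0 0 0 0.003 0.2;0 0 0 0 0 0.003 0.2;0 0 0 0 0 0.003 0.2;0 0 0 0 0 -0.02 0.3;0 0 0 0 0 -0.07 0.3;0 0 0 0 0 -0.13 0.5;0 0 0 0 0 -0.15 0.5;0 0 0 0 0 -0.15 0.5"}}

```text
time: 14.68
eef_pos: [0.5074, -0.2905, 0.2052]
tcp_rot: [-0.083, 0.997, -0.001, 0.001]
contact_force: [0.6, 0.6, -0.1]
opening: 0.746
finger_force: 0.0
```

Run:
```python
from m import *
st()
p=shot('wrist','w3.png')
c=seg(p,(22,120,180),(34,255,255),(150,150,400,300)); wrect(p,c,.071)
go([.5257,.0549,.20],np.radians(135))
t=shot('top','t3.png'); x,y=240,190
im=cv2.resize(t['color'][190:310,240:450,::-1],None,fx=3,fy=3,interpolation=cv2.INTER_CUBIC); cv2.imwrite('pics/c3.png',np.vstack([im,np.zeros((0,630,3),np.uint8)]))
for n in('cap',): print([(np.round(w(t,d['position']),4),d['p']) for d in ctrl.look_for(t,n)])
```

```text
t 14.68 p [ 0.5074 -0.2905  0.2052] F [ 0.6  0.6 -0.1] op 0.746 ff 0.0
x [-0.986 -0.165 -0.002] y [-0.165  0.986 -0.003] q [-0.69  0.13  1.85  0.    1.16 -2.43]
[ 515.  -297.3] [8.4 3.3] long 15.2
shift [-75.7 336.7   2.9] rotz -35.53246430642283
[(array([0.5277, 0.0544, 0.1001]), 0.51)]
```

View pics/w3.png

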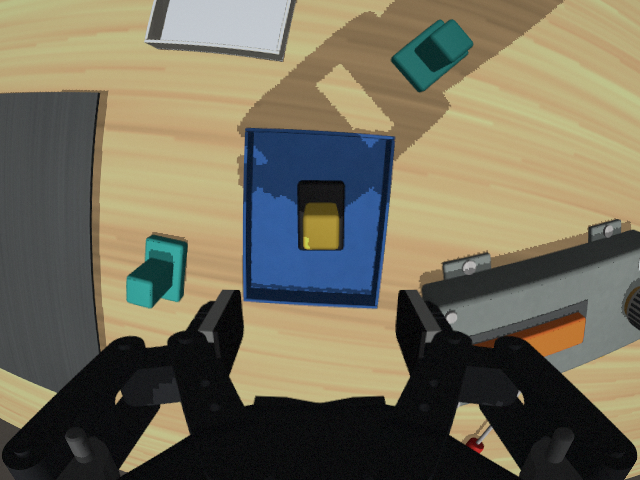

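The wrist view shows the block standing upright in the blue tray at (320,220). Now to the cap.

To row units: 337 mm / 1000 = 0.337, 336 mm / 1000 = 0.336.

Emit:
{"api": "send_rows", "payload": {"rows": "0 0 0 -0.013 0.056 0 0.6;0 0 0 -0.026 0.112 0 0.6;0 0 0 -0.039 0.168 0 0.6;0 0 0 -0.052 0.224 0 0.6;0 0 0 -0.065 0.28 0 0.6;0 0 0 -0.076 0.336 0 0.6;0 0 0 -0.076 0.337 0 0.6;0 0 0 -0.076 0.337 0 0.6"}}

```text
time: 15.82
eef_pos: [0.5253, 0.0549, 0.2016]
tcp_rot: [-0.083, 0.997, 0.0, -0.002]
contact_force: [-0.2, 0.3, 0.4]
opening: 0.805
finger_force: 0.0
```

Run:
```python
from m import *
st()
p=shot('wrist','w4.png')
print([(np.round(w(p,d['position']),4),d['p']) for d in ctrl.look_for(p,'cap')])
g=cv2.cvtColor(p['color'],cv2.COLOR_RGB2HSV)
r=((g[...,0]<8)|(g[...,0]>172))&(g[...,1]>120)&(g[...,2]>80); r[:,:240]=0;r[:,400:]=0
ys,xs=np.nonzero(r); 
P=np.array([wr(p,(x,y),.102)[:2] for x,y in zip(xs,ys)])*1000
c=np.array([525.7,54.9]); k=np.linalg.norm(P-c,axis=1)<30; P=P[k]; print(len(P),P.mean(0).round(1),P.min(0),P.max(0))
l=cv2.fitLine(P.astype(np.float32),cv2.DIST_L2,0,.01,.01).ravel(); print(l, np.degrees(np.arctan2(*(P.mean(0)-c)[::-1])))
go([.5257,.0549,.092])
```

```text
t 15.82 p [0.5253 0.0549 0.2016] F [-0.2  0.3  0.4] op 0.805 ff 0.0
x [-0.986 -0.165  0.003] y [-0.165  0.986  0.   ] q [-0.09  0.01  1.98 -0.    1.15 -1.82]
[(array([0.5239, 0.0574, 0.1002]), 0.92)]
162 [533.5  48.7] [526.72943396  41.38906874] [540.17525542  55.85268926]
[  0.6753052   -0.73753846 533.5094      48.66894   ] -38.58618052640819
shift [ -0.3   1.1 110.4] rotz None
```

View pics/w4.png

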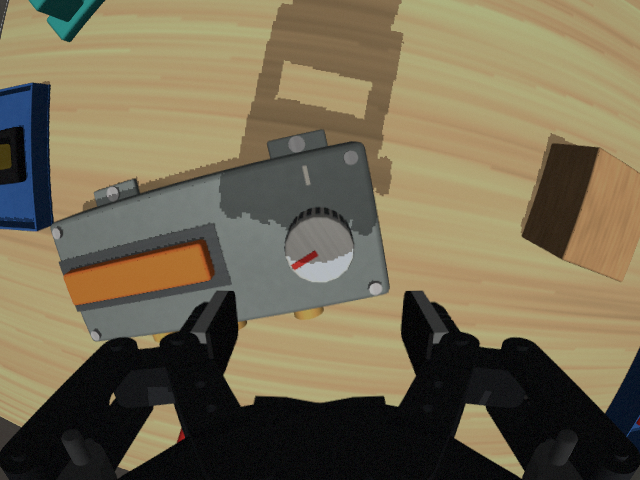

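The wrist view shows the cap at (319,245) between the fingers, with its red line pointing to (293,267). The heading of about -47° gives cap_turn ≈ 1.94 rad (111°).

To row units: 110 mm / 1000 = 0.11, 1.5 mm / 1000 = 0.0015.

Emit:
{"api": "send_rows", "payload": {"rows": "0 0 0 0 0.0015 0.05 0.6;0 0 0 0 0.0015 0.09 0.6;0 0 0 0 0.0015 0.106 0.6;0 0 0 0 0.0015 0.11 0.6;0 0 0 0 0.0015 0.11 0.6;0 0 0 0 0.0015 0.11 -1;0 0 0 0 0.0015 0.11 -1;0 0 0 0 0.0015 0.11 -1", "grip_force": 40}}

```text
time: 16.92
eef_pos: [0.5274, 0.0554, 0.0957]
tcp_rot: [-0.083, 0.997, -0.002, 0.002]
contact_force: [-1.3, -5.7, 6.6]
opening: 0.507
finger_force: 40.2
```

Emit:
{"api": "send_rows", "payload": {"rows": "0 0 0 0 0 0 -1;0 0 0 0 0 0 -1"}}

```text
time: 17.18
eef_pos: [0.5274, 0.0554, 0.0957]
tcp_rot: [-0.083, 0.997, -0.001, 0.002]
contact_force: [-2.4, -4.8, 7.1]
opening: 0.506
finger_force: 40.2
```

Run:
```python
from m import *
st(); print(np.round(ctrl.get_state()['wrist_torque'],2))
```

```text
t 17.18 p [0.5274 0.0554 0.0957] F [-2.4 -4.8  7.1] op 0.506 ff 40.2
x [-0.986 -0.165 -0.003] y [-0.165  0.986 -0.003] q [-0.09  0.16  2.04 -0.    0.94 -1.82]
[-0.75  0.29 -0.01]
```

To row units: -2.5 mm / 1000 = -0.0025, -2.4 mm / 1000 = -0.0024, 54 degrees / 180 = 0.3.

Emit:
{"api": "send_rows", "payload": {"rows": "0 0 0 0 -0.0015 -0.0025 -1;0 0 0 0 -0.0015 -0.0025 -1;0 0 0.05 0 -0.0015 -0.0024 -1;0 0 0.1 0 -0.0015 -0.0022 -1;0 0 0.15 0 -0.0015 -0.002 -1;0 0 0.2 0 -0.0015 -0.0019 -1;0 0 0.25 0 -0.0015 -0.0017 -1;0 0 0.3 0 -0.0015 -0.0016 -1"}}

```text
time: 18.18
eef_pos: [0.5268, 0.0538, 0.0952]
tcp_rot: [0.38, 0.925, -0.001, 0.001]
contact_force: [2.1, -5.9, -3.5]
opening: 0.501
finger_force: 42.3
```

Run:
```python
from m import *
st(); print(np.round(ctrl.get_state()['wrist_torque'],2))
```

```text
t 18.18 p [0.5268 0.0538 0.0952] F [ 2.1 -5.9 -3.5] op 0.501 ff 42.3
x [-0.711  0.704 -0.004] y [ 0.704  0.711 -0.001] q [-0.09  0.16  2.04 -0.    0.94 -0.88]
[-0.95 -0.5   0.13]
```

To row units: -1 mm / 1000 = -0.001, 0.6 mm / 1000 = 0.0006, 50 degrees / 180 = 0.2778.

Emit:
{"api": "send_rows", "payload": {"rows": "0 0 0.05 -0.001 -0.001 0 -1;0 0 0.1 -0.001 -0.001 0.0001 -1;0 0 0.15 -0.001 -0.001 0.0003 -1;0 0 0.2 -0.001 -0.001 0.0004 -1;0 0 0.2444 -0.001 -0.001 0.0005 -1;0 0 0.2778 -0.001 -0.001 0.0006 -1;0 0 0.2778 -0.001 -0.001 0.0006 -1"}}

```text
time: 19.05
eef_pos: [0.5256, 0.0531, 0.0943]
tcp_rot: [0.734, 0.679, -0.001, -0.0]
contact_force: [-0.2, -4.4, -0.6]
opening: 0.503
finger_force: 42.7
```

Run:
```python
from m import *
st(); print(np.round(ctrl.get_state()['wrist_torque'],2))
p=shot('wrist','w5.png')
```

```text
t 19.05 p [0.5256 0.0531 0.0943] F [-0.2 -4.4 -0.6] op 0.503 ff 42.7
x [ 0.077  0.997 -0.001] y [ 0.997 -0.077 -0.002] q [-0.09  0.16  2.05 -0.    0.94 -0.01]
[-0.73  0.07 -0.03]
```

View pics/w5.png

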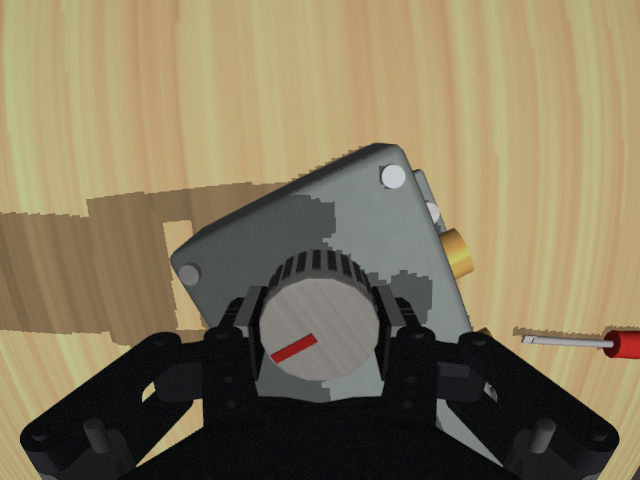

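The wrist view shows the cap firmly between the pads at (318,328), with the red line still at the same angle to the tool. It has turned with the tool without slipping, and about 7° remain.

To row units: 0.1 mm / 1000 = 0.0001, 9 degrees / 180 = 0.05.

Emit:
{"api": "send_rows", "payload": {"rows": "0 0 0.0167 0 0 0 -1;0 0 0.0333 0 0 0.0001 -1;0 0 0.05 0 0 0.0001 -1;0 0 0.05 0 0 0.0001 -1"}}

```text
time: 19.6
eef_pos: [0.5253, 0.0532, 0.0941]
tcp_rot: [0.784, 0.621, -0.002, -0.0]
contact_force: [-2.0, -5.3, -0.8]
opening: 0.501
finger_force: 42.8
```

Run:
```python
from m import *
st(); print(np.round(ctrl.get_state()['wrist_torque'],2))
```

```text
t 19.6 p [0.5253 0.0532 0.0941] F [-2.  -5.3 -0.8] op 0.501 ff 42.8
x [ 0.229  0.973 -0.002] y [ 0.973 -0.229 -0.002] q [-0.09  0.16  2.05 -0.    0.94  0.14]
[-0.88  0.34  0.66]
```

To row units: 3 degrees / 180 = 0.0167.

Emit:
{"api": "send_rows", "payload": {"rows": "0 0 0.0167 0 0 0 -1;0 0 0.0167 0 0 0 -1"}}

```text
time: 19.85
eef_pos: [0.5253, 0.0536, 0.0941]
tcp_rot: [0.799, 0.601, -0.001, -0.0]
contact_force: [-2.7, -4.2, 0.0]
opening: 0.502
finger_force: 42.8
```

Run:
```python
from m import *
st(); print(np.round(ctrl.get_state()['wrist_torque'],2))
p=shot('wrist')
def line(p,z):
    g=cv2.cvtColor(p['color'],cv2.COLOR_RGB2HSV)
    r=((g[...,0]<8)|(g[...,0]>172))&(g[...,1]>120)&(g[...,2]>60); r[:,:250]=0;r[:,390:]=0
    ys,xs=np.nonzero(r); P=np.array([wr(p,(x,y),z)[:2] for x,y in zip(xs,ys)],np.float32)*1000
    l=cv2.fitLine(P,cv2.DIST_L2,0,.01,.01).ravel(); print(len(P),P.mean(0),'line heading mod180',np.degrees(np.arctan2(l[1],l[0]))%180)
line(p,.1)
```

```text
t 19.85 p [0.5253 0.0536 0.0941] F [-2.7 -4.2  0. ] op 0.502 ff 42.8
x [ 0.278  0.961 -0.002] y [ 0.961 -0.278 -0.002] q [-0.09  0.16  2.05 -0.    0.94  0.19]
[-0.54  0.43  1.29]
472 [515.8146    52.082966] line heading mod180 20.18869
```

To row units: -1.1 mm / 1000 = -0.0011, -1 mm / 1000 = -0.001, -72 degrees / 180 = -0.4.

Emit:
{"api": "send_rows", "payload": {"rows": "0 0 -0.05 0 0 0 -1;0 0 -0.1 0 0 -0.0002 -1;0 0 -0.15 0 0 -0.0004 -1;0 0 -0.2 0 0 -0.0005 -1;0 0 -0.25 0 0 -0.0007 -1;0 0 -0.3 0 0 -0.0008 -1;0 0 -0.35 0 0 -0.001 -1;0 0 -0.4 0 0 -0.0011 -1"}}

```text
time: 20.9
eef_pos: [0.5266, 0.0541, 0.0953]
tcp_rot: [0.296, 0.955, 0.001, 0.0]
contact_force: [1.5, -1.2, -2.6]
opening: 0.501
finger_force: 42.5
```

To row units: -0.4 mm / 1000 = -0.0004, -0.3 mm / 1000 = -0.0003, -23 degrees / 180 = -0.1278.

Emit:
{"api": "send_rows", "payload": {"rows": "0 0 -0.0444 0 0 -0.0002 -1;0 0 -0.0889 0 0 -0.0003 -1;0 0 -0.1278 0 0 -0.0004 -1;0 0 -0.1278 0 0 -0.0004 -1;0 0 -0.1278 0 0 -0.0004 -1"}}

```text
time: 21.52
eef_pos: [0.5268, 0.0545, 0.0958]
tcp_rot: [0.102, 0.995, 0.001, 0.001]
contact_force: [3.9, 3.1, -6.1]
opening: 0.501
finger_force: 42.4
```

```bash
cat > l.py <<'E'
from m import *
st(); print(np.round(ctrl.get_state()['wrist_torque'],2)); print('tool heading',np.degrees(np.arctan2(*tool()[1].as_matrix()[:2,1][::-1])))
p=shot('wrist')
g=cv2.cvtColor(p['color'],cv2.COLOR_RGB2HSV)
r=((g[...,0]<8)|(g[...,0]>172))&(g[...,1]>120)&(g[...,2]>60); r[:,:250]=0;r[:,390:]=0;r[:280]=0;r[400:]=0
ys,xs=np.nonzero(r); P=np.array([wr(p,(x,y),.1015)[:2] for x,y in zip(xs,ys)],np.float32)*1000
l=cv2.fitLine(P,cv2.DIST_L2,0,.01,.01).ravel(); print(len(P),P.mean(0),np.degrees(np.arctan2(l[1],l[0]))%180)
E
python3 l.py
```

```text
t 21.52 p [0.5268 0.0545 0.0958] F [ 3.9  3.1 -6.1] op 0.501 ff 42.4
x [-0.979  0.203 -0.002] y [0.203 0.979 0.003] q [-0.09  0.16  2.04  0.    0.94 -1.46]
[ 0.47 -0.57  0.07]
tool heading 78.27015830399107
471 [530.9643   46.24424] 112.72131
```

Run:
```python
from h import *
p=shot('top')
for t in('carton','spool','screwdriver','block'): print(t,[(np.round(w(p,d['position']),3).tolist(),round(d['p'],2)) for d in ctrl.look_for(p,t)[:2]])
print(ctrl.sign_off())
```

```text
carton [([0.465, 0.298, 0.073], 0.71)]
spool [([0.71, 0.329, 0.043], 0.57)]
screwdriver [([0.798, -0.052, 0.029], 0.82)]
block [([0.499, -0.286, 0.014], 0.97), ([0.352, -0.216, 0.012], 0.81)]
the job is handed in; nothing more can be done
None
```

I handed the job in after about 22 s: the strip was stroked in one pass from the far end to the cap end at about 5–6 mm depth, the block is standing in its tray, and the cap was bottomed out, backed off about 90° and is still gripped, with the carton, spool and screwdriver unmoved.

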